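Lock the lower tray, peel off the clinging top tray and present it over the light pad

ROBOT

A 7-joint arm with a two-finger parallel gripper is mounted at the origin on the work surface. World frame = base frame: x ahead of the robot, y to its left, z up, the work surface at z = 0. Lengths are in m, angles in rad, forces in N, time in s.
With the tool pointing down it reaches from about 0.35 to 0.9 m from the base axis. Payload 8.1 kg.
Tool frame: the origin (TCP) lies between the finger pads; the fingertips stand ahead of it and the grasp point (between the pads) is the TCP (arm.nose_length is the z of the fingertips in the tool frame, in m); z points along the fingers, y is the line along which they close (so a half turn about z gives the same grasp; the last joint's range is limited). The gripper opens to 92 mm and grips with 3 to 60 N. Pads are 19 mm wide; open, the fingers measure 130 mm over their backs; the gripper's body (75 mm by 190 mm) begins 47 mm behind the grasp point.
Start: joints at [1.236, 0.434, 0.025, 1.573, -0.012, 1.134, -0.075], TCP at [0.144, -0.608, 0.246] pointing down, gripper open.
Joint ranges: [-2.62, 2.62], [-0.44, 2.09], [-1.27, 1.32], [0.08, 2.57], [-1.32, 4.46], [0.12, 2], [-2.74, 2.74]. Speed limits (rad/s): [2.22, 2.22, 3.01, 3.01, 3.14, 3.14, 3.14].

INTERFACE

Orientations are given as a rotation vector (axis times angle).
In Python, from cell import sensors, optics, arm gives the robot as it stands.
- The arm moves only by the tool arm_command, never from a script. Its argument "deltas" is one flat list of numbers, 7 for each row, row after row: the turn, a rotation vector about the world's x, y, z as a fraction of full scale, then the shift along the world's x, y, z as a fraction of full scale, then the finger opening in mm, from 0 to 91.8. In form: [wx, wy, wz, dx, dy, dz, fingers, wx, wy, wz, dx, dy, dz, fingers, ...]. A call has 1 to 20 rows; each row is the pose to reach, as a shift and turn from the pose commanded when the call began; what a row does not reach only later rows make up. Full scale, the value 1, is 1 m for a shift and 90 degrees for a turn. A row lasts 1/10 s, in which the tool goes at most 50 mm and 8.59 degrees, less where a joint would pass 70% of its speed; a pose out of reach is approached as far as the arm can. A call with a number of a shift or a turn outside -1 to 1 is refused whole. A call with a gripper value outside its range is refused whole. The fingers move at their own pace and stop on an object; "force" is the grip in N (left out, the last holds). Time passes only in rows, so rows that repeat a pose let the fingers close. It gives the time, the measured TCP pose, the force, the opening and the grip force at its end, in the units of the state.
- sensors.observe(): the state, without advancing time (a new reading comes with each control period).
- optics.get_image(name): name is "scene" or "side" or "wrist"; returns the picture (420x560x3 uint8, blue, green, red); there is no depth.
- optics.calibration(name): a dict with "camera_matrix" (3x3 intrinsics, pixels), "rvec" (rotation vector, rad) and "tvec" (3), from world to camera coordinates, as OpenCV has them. Camera axes: x right, y down, z forward; pixel columns grow to the right and rows downward; lengths in m; the calibration is good to about 2 mm. The wrist camera is an equidistant fisheye: a pixel r from the principal point sees the ray r / f radians off the axis. A picture is of the moment at which its call begins: read the wrist's pose just before it. calibration takes no time and is no camera call; for the wrist camera it gives the pose at the moment of the call.
- arm.sign_off(): hands the job in; it is judged then, once.
The state is a dict: "clock": time; "joints": joint angles; "dq": joint speeds; "joint_efforts": joint torques, N m; "position": TCP position; "ee_rot": TCP orientation; "force": force on the tool from outside, world axes, zero at the start; "ft_torque": the same for the moment, N m; "width": opening from 0.0 (shut) to 1.0 (fully open); "gripper_force": force on a finger pad.
Only numpy, scipy, OpenCV 4.12 (cv2) and the standard library are available. Lean on these libraries where they do the work, as an engineer would, in place of code of your own. Each camera call takes 0.05 s, during which the arm holds its last target. There are 200 camera calls.

TASK

Swing the red keeper bar fully shut into its catch so that the lower tray is held down, then peel the blue tray off by its orange tab: raise the tab corner first, so that the tray clearly tips while its opposite corner still sits down in the lower tray. Take it clear and finish holding it up by the tab in the gripper, still and roughly level, open side up, centred some 15 cm above the light pad, as for a photograph; do not put it down or let go. The keeper stays shut, the lower tray stays in its fixture, and the other things on the bench are left alone.

Things in the scene. Friction and masses are not known exactly. Their poses are not given: they have to be found in the camera images.
- keeper_hinge (a point): point on the vertical hinge axis of the red keeper bar, 67 mm above the table (level with the knob point). The bar turns in the level plane; its top is 44.5 mm above the table and it is 13 mm wide and 9 mm tall. Nothing stands in its way
- keeper_knob (a point): grip point of the black round upright knob at the free end of the keeper bar, 170 mm from the hinge: knob 18 mm across, from the bar's top (44.5 mm above the table) up to 78.5 mm; the point is on its axis, 67 mm above the table
- keeper (a joint): angle of the keeper bar, rad: 0 = fully shut against its stop, over the side ledge of the lower tray; grows as it swings open, away from the trays (anticlockwise to shut, seen from above), up to 1.2. It moves easily and stays where left; the last 0.1 rad goes over a spring ball catch (about 3 N at the knob) which then holds it shut
- fixture: aluminium base plate 200 x 153 x 12 mm fixed to the table, which holds the trays between low black stops. Origin: on the table surface, under the centre of the trays; x along the trays' long side, z up; the keeper bar lies along x on the +y side, hinge at (+78, +66) mm, knob at (-92, +66) mm when shut
- lower_tray_center (a point): centre of the clear white lower tray, 134 x 102 x 34 mm, loose in the fixture, with a flat ledge on its +y side which the shut keeper holds down; weight about 0.18 kg. Axes as the fixture's. The top tray clings to it: spring nubs grip its walls at four places with about 3 N each until lifted 10 to 12 mm there, so that without the keeper the lower tray comes up too
- top_tray_center (a point): centre of the blue top tray, half-way up between its underside and rim (12.8 mm above its underside): rim 144 x 108 mm, 25.5 mm tall, about 0.07 kg, nested in the lower tray with its rim on the lower one's; axes x long, y short, z up, as the fixture's at the start; seated, the point is 36.8 mm above the table
- top_tray_tab (a point): grip point of the orange upright pull tab on the top tray's (+x, +y) corner: (+62, +44) mm from the tray's centre and 34.7 mm above it; 22 mm above the rim, 12 mm below the tab's top, 71.5 mm above the table when seated. The tab is 9 mm thick and 22 mm wide; its wide side runs along tray direction (1, 1), so fingers close across it along (-1, 1). Axes as the tray's
- top_tray_low_corner (a point): underside corner of the top tray's body diagonally opposite the tab, at (-60, -44) mm from the tray's centre and 12.8 mm below it; 24 mm above the table when seated. Same axes as the tray
- light_pad_top (a point): centre of the top face of the flat grey light pad with a white glowing face, 160 x 140 mm, 10 mm tall, fixed to the table
- tooth_model: bystander: plaster block 35 x 70 x 26 mm with pink gum and six white teeth, 50 mm tall; origin at the centre of its underside
- duster_can: bystander: upright blue spray can, 52 mm across, 115 mm tall; origin at the centre of its underside
- resin_jar: bystander: amber jar with a white cap, 48 mm across, 55 mm tall; origin at the centre of its underside
- bur_block: bystander: aluminium block 60 x 30 x 22 mm with five upright burs, 38 mm tall in all, close beside the fixture; origin at the centre of its underside
- mixing_dish: bystander: white bowl 48 mm across, 20 mm tall, close to the fixture; origin at the centre of its underside
- yellow_clip: bystander: flat yellow plastic clip about 68 mm long, 12 mm tall; origin at its underside
- wax_spatula: bystander: spatula 170 mm long, lying down; origin at its underside
- top_tray: the blue top tray as a whole; origin at the centre of its underside, 24 mm above the table when seated
- lower_tray: the lower tray as a whole; origin at the centre of its underside
- light_pad: the light pad as a whole; origin at the centre of its underside
There are look-alikes about, which are no part of the job. What is shaped like the fixture but green or purple is not meant.

How it is judged:
On the way, in this order (a step that is already met when the one before it is completed fails the run):
1. the keeper bar is shut in its catch (within 0.04 rad) while the top tray is still seated (value of joint keeper below 0.04 rad and distance of top_tray_center from where it was at the start of the episode below 0.006 m), for 0.2 s.
2. the top tray is tipped by more than 0.09 rad, tab corner up at least 12 mm, its opposite corner still within 9 mm of where it sat (value of joint keeper below 0.04 rad and angle between top_tray_center's own z axis and vertical above 0.09 rad and z of top_tray_tab in the frame of fixture above 0.0835 m and distance of top_tray_low_corner from where it was at the start of the episode below 0.009 m), for 0.1 s.
At the end, for the whole second after the job is handed in: The keeper is shut within 0.04 rad, the lower tray is within 8 mm of where it was, and the top tray is held by the fingers alone, at rest, its centre within 50 mm of the light pad's centre seen from above and 90 to 260 mm above the table, tilted by less than 0.45 rad (value of joint keeper below 0.04 rad and distance of lower_tray_center from where it was at the start of the episode below 0.008 m and horizontal distance between top_tray_center and light_pad_top below 0.05 m and height (world z) of top_tray_center between 0.09 and 0.26 m and angle between top_tray_center's own z axis and vertical below 0.45 rad and linear speed of top_tray below 0.03 m/s and contact force between top_tray and the fingers above 1 N and contact force between top_tray and lower_tray below 0.05 N and contact force between top_tray and light_pad below 0.05 N and contact force between top_tray and tooth_model below 0.05 N and contact force between top_tray and duster_can below 0.05 N and contact force between top_tray and resin_jar below 0.05 N and contact force between top_tray and bur_block below 0.05 N and contact force between top_tray and mixing_dish below 0.05 N and contact force between top_tray and yellow_clip below 0.05 N and contact force between top_tray and wax_spatula below 0.05 N); the arm keeps its last pose, push and grip.
It fails at once if the lower tray is pulled out of its seat (moved more than 12 mm) (distance of lower_tray_center from where it was at the start of the episode above 0.012 m).
It fails at once if a bystander is moved by more than 25 mm (distance of any of tooth_model, duster_can, resin_jar, bur_block, mixing_dish, yellow_clip, wax_spatula from where it was at the start of the episode above 0.025 m).
It also fails if it takes over 59 s, if anything falls off the work surface, if the arm or the gripper's body presses on something with over 40 N, if the wrist force passes 120 N, or if a joint passes its speed limit or range.

## Working session

There is one attempt and no reset: what is moved stays moved. The work goes in short steps, Python scripts to look and compute and a tool call to move; the robot and the scene stay as the last step left them, time stands still between calls to the robot, and variables do not carry over. Pictures are saved under pics/ and viewed, at most 10 in all, crops included, and the job is handed in when it is done.

Besides the shell and the picture viewer there is one more tool, called after ">>>" as name(argument=value, ...), one argument or row to a line, values as JSON. arm_command: Moves the arm, as the interface text tells. Its arguments: {"type":"object","properties":{"deltas":{"type":"array","items":{"type":"number"}},"force":{"type":"number"}},"required":["deltas"]}

```bash
mkdir -p pics; cat > h.py <<'E'
import numpy as np, cv2
from cell import sensors, optics, arm
def ray(name,uv,cal=None):
    c=cal or optics.calibration(name);K=np.array(c["camera_matrix"],float);R=cv2.Rodrigues(np.array(c["rvec"],float))[0];t=np.array(c["tvec"],float).ravel()
    x=(uv[0]-K[0,2])/K[0,0];y=(uv[1]-K[1,2])/K[1,1]
    if name=="wrist":
        r=np.hypot(x,y);d=np.array([np.sin(r)*x/max(r,1e-9),np.sin(r)*y/max(r,1e-9),np.cos(r)])
    else: d=np.array([x,y,1.])
    return -R.T@t,R.T@d
def onz(name,uv,z,cal=None):
    o,d=ray(name,uv,cal);return o+d*(z-o[2])/d[2]
E
python3 - <<'E'
from h import *
print(sensors.observe(), arm.nose_length)
for n in("scene","side"):
    cv2.imwrite(f"pics/{n}0.png",cv2.resize(optics.get_image(n),(800,600),interpolation=cv2.INTER_CUBIC))
    o,d=ray(n,(280,210));print(n,o,d)
E
```

```text
{'clock': 0.0, 'joints': array([ 1.23637778,  0.4352043 ,  0.02492938,  1.57408885, -0.01160049,
        1.13398852, -0.07506833]), 'dq': array([ 0.00030795,  0.00020857,  0.00225183,  0.00046496, -0.00228619,
       -0.00097662, -0.00066896]), 'joint_efforts': array([ 1.17650270e-03, -6.67862821e+01,  9.85359661e-01, -3.14457500e+01,
       -6.05583494e-02,  4.28743742e-02,  1.80087386e-04]), 'position': array([ 0.14345483, -0.60782452,  0.24495923]), 'ee_rot': array([-3.11900739e+00, -3.63151683e-01,  4.68843381e-04]), 'force': array([ 0.60293311, -0.66727855, -0.19855573]), 'ft_torque': array([ 0.06839755, -0.01380137,  0.00624299]), 'gripper_force': 0.0, 'width': 0.9999195505871615} 0.019
scene [ 1.04663862 -0.57878951  0.66034996] [-0.51781217  0.64478481 -0.56262608]
side [0.25883454 0.72231302 0.83323006] [ 0.23007668 -0.62190259 -0.74855452]
```

View pics/scene0.png

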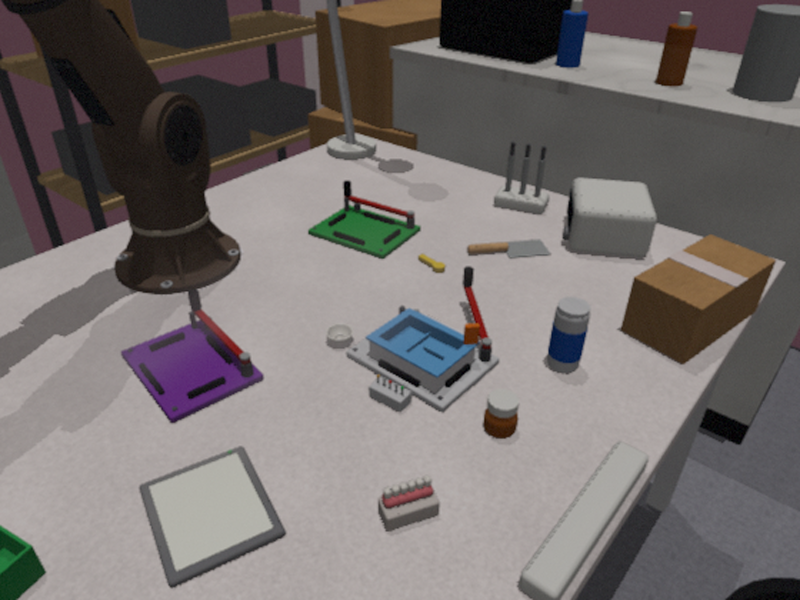

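View pics/side0.png

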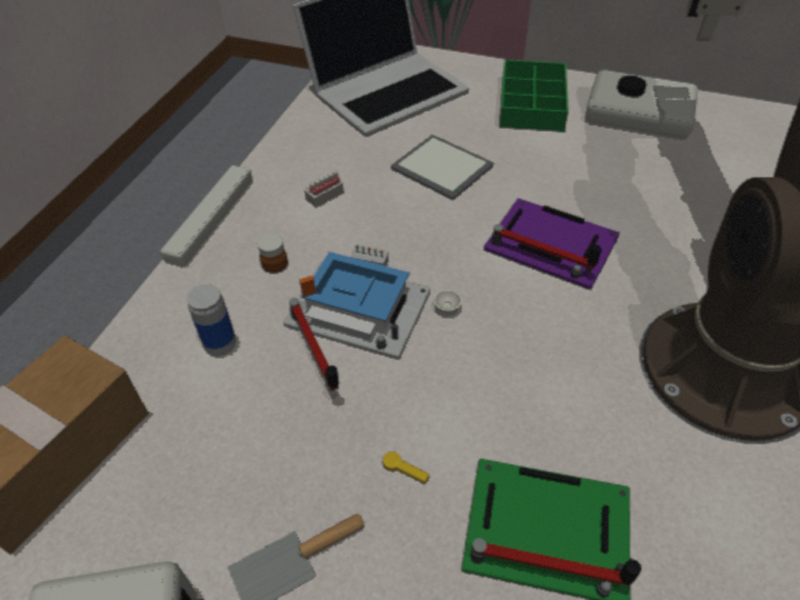

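The candidates for the fixture, in 800x600 pixels (scene / side), are:
- Grey fixture with the blue tray: (422,350) / (355,300).
- Green look-alike: (365,228) / (550,530).
- Purple look-alike: (190,365) / (553,240).

I choose the grey one. Its keeper knob is at (468,275) / (332,377), hinge at (485,348) / (296,305) and tab at (471,332) / (308,286). The light pad is at (211,511) / (442,165). I'll check this in a close crop.

```bash
python3 - <<'E'
from h import *
a=optics.get_image("scene");b=optics.get_image("side")
cv2.imwrite("pics/s.png",a);cv2.imwrite("pics/d.png",b)
# crops 100x140 -> x4
A=a[175:300,230:360];B=b[165:290,190:320]
cv2.imwrite("pics/crop.png",np.hstack([cv2.resize(A,(400,385)),cv2.resize(B,(400,385))]))
for n,im in(("scene",a),("side",b)):
    h=cv2.cvtColor(im,cv2.COLOR_BGR2HSV)
    m=cv2.inRange(h,(4,150,120),(16,255,255))
    c,_=cv2.findContours(m,0,2)
    for k in c:
        if cv2.contourArea(k)>25: print(n,"orange",cv2.boundingRect(k),k.mean(0))
s=.7
tri=lambda p,q:(lambda o1,d1,o2,d2:(lambda x:((o1+d1*x[0]+o2+d2*x[1])/2,np.linalg.norm(o1+d1*x[0]-o2-d2*x[1])))(np.linalg.lstsq(np.c_[d1,-d2],o2-o1,rcond=None)[0]))(*ray("scene",np.array(p)*s),*ray("side",np.array(q)*s))
print("knobtop",tri((468,269),(332,371)),onz("scene",np.array((468,269))*s,.0785),onz("side",np.array((332,371))*s,.0785))
print("tabtop",tri((471,325),(307,280)))
print("pad",onz("scene",np.array((211,511))*s,.01),onz("side",np.array((442,165))*s,.01))
E
```

```text
knobtop (array([0.53771637, 0.24628449, 0.07435351]), np.float64(0.0002044441912594136)) [0.54122973 0.24039524 0.0785    ] [0.53627902 0.24893901 0.0785    ]
tabtop (array([0.64013123, 0.10370378, 0.08039822]), np.float64(0.0012061230446377912))
pad [ 0.56191604 -0.33955071  0.01      ] [ 0.55218269 -0.32966998  0.01      ]
```

View pics/crop.png

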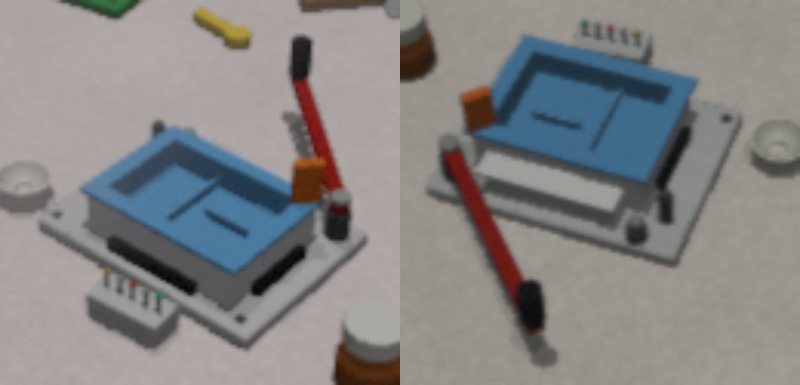

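The crop confirms the choice: blue tray in the clear lower tray on the grey plate. The tab is at crop (309,178) / (478,109), the open keeper's knob at (300,58) / (532,303), and its hinge at (339,205) / (450,145).

```bash
python3 - <<'E'
from h import *
S=lambda p:np.array(p)/3.08+[230-.3,175-.3]
D=lambda p:(np.array(p)-[400,0])/3.08+[190-.3,165-.3]
a={"low":(82,190),"-+":(180,128),"+-":(238,270)};b={"low":(697,80),"-+":(650,180),"+-":(525,38)}
for nm,f,q in(("scene",S,a),("side",D,b)):
    P={k:onz(nm,f(v),.0495) for k,v in q.items()}
    c=(P["-+"]+P["+-"])/2; 
    ex=P["+-"]-P["low"];ey=P["-+"]-P["low"]
    print(nm,"ctr",c.round(4),"lenx",np.linalg.norm(ex),"leny",np.linalg.norm(ey),"yaw",np.arctan2(ex[1],ex[0]),np.arctan2(-ey[0],ey[1]))
def tri(p,q):
    o1,d1=ray("scene",p);o2,d2=ray("side",q);x=np.linalg.lstsq(np.c_[d1,-d2],o2-o1,rcond=None)[0];u=o1+d1*x[0];v=o2+d2*x[1];return ((u+v)/2).round(4),np.linalg.norm(u-v).round(4)
print("knobmid",tri(S((300,60)),D((532,305))))
print("knob top",onz("scene",S((301,41)),.0785),onz("side",D((532,288)),.0785))
print("tab",tri(S((309,178)),D((478,109))))
print("hinge cap",tri(S((339,198)),D((450,143))))
for n in("scene","side"):
    im=optics.get_image(n);g=cv2.cvtColor(im,cv2.COLOR_BGR2GRAY);h=cv2.cvtColor(im,cv2.COLOR_BGR2HSV)
    m=((g>150)).astype(np.uint8)*255
    m[:]=0
    seed=(148,358) if n=="scene" else (309,115)
    mm=np.zeros((422,562),np.uint8);cv2.floodFill(im.copy(),mm,seed,0,(6,)*3,(6,)*3,4|(255<<8))
    k=np.argwhere(mm[1:-1,1:-1]>0);r=cv2.minAreaRect(k[:,::-1].astype(np.float32))
    c,_=cv2.findContours(mm[1:-1,1:-1],0,2);c=max(c,key=cv2.contourArea)
    qd=cv2.approxPolyDP(cv2.convexHull(c),6,True)[:,0]
    print(n,len(k),qd.tolist(),[onz(n,p,.01)[:2].round(3).tolist() for p in qd])
E
```

```text
scene ctr [0.5833 0.0601 0.0495] lenx 0.1398855385287384 leny 0.10839580602897338 yaw 0.01481211839025323 -0.052914036028920766
side ctr [0.5767 0.0618 0.0495] lenx 0.14135754094508737 leny 0.10373187388834643 yaw -0.0008739575976941566 0.0026273878361712526
knobmid (array([0.5391, 0.2448, 0.058 ]), np.float64(0.0011))
knob top [0.54011299 0.2412706  0.0785    ] [0.53741391 0.24551728 0.0785    ]
tab (array([0.6416, 0.1042, 0.0671]), np.float64(0.0007))
hinge cap (array([0.6573, 0.1238, 0.0451]), np.float64(0.0018))
scene 4043 [[165, 318], [189, 368], [123, 397], [105, 340]] [[0.513, -0.262], [0.633, -0.307], [0.594, -0.412], [0.471, -0.366]]
side 1066 [[338, 113], [317, 131], [281, 115], [303, 97]] [[0.478, -0.367], [0.512, -0.27], [0.63, -0.306], [0.597, -0.41]]
```

>>> arm_command(
  deltas=[0,0,0.4,0.35,0.3,0,60,0,0,0.4,0.35,0.3,0,60,0,0,0.4,0.35,0.3,0,60,0,0,0.4,0.35,0.3,0,60,0,0,0.4,0.35,0.3,0,60,0,0,0.8,0.35,0.3,0,60,0,0,0.8,0.35,0.3,0,60,0,0,0.8,0.35,0.3,0,60,0,0,0.8,0.35,0.3,0,60,0,0,0.8,0.395,0.85,-0.045,60,0,0,0.8,0.395,0.85,-0.045,60,0,0,0.8,0.395,0.85,-0.045,60,0,0,0.8,0.395,0.85,-0.045,60,0,0,0.8,0.395,0.85,-0.045,60,0,0,0.8,0.395,0.85,-0.045,60,0,0,0.8,0.395,0.85,-0.045,60,0,0,0.8,0.395,0.85,-0.045,60,0,0,0.8,0.395,0.85,-0.045,60,0,0,0.8,0.395,0.85,-0.045,60,0,0,0.8,0.395,0.85,-0.045,60],
  force=8,
)

```text
clock: 2.3
position: [0.5375, 0.2321, 0.2016]
ee_rot: [2.311, 2.127, 0.0]
force: [1.2, -0.5, -0.5]
width: 0.652
gripper_force: 0.0
```

```bash
python3 - <<'E'
from h import *
c=optics.calibration("wrist");im=optics.get_image("wrist")
print(c,sensors.observe()["joints"].round(2))
cv2.imwrite("pics/w1.png",im)
E
```

```text
{'camera_matrix': array([[325.1922621 ,   0.        , 280.73922394],
       [  0.        , 325.1922621 , 209.55763207],
       [  0.        ,   0.        ,   1.        ]]), 'rvec': array([-2.87441383,  0.12017382,  0.01551458]), 'tvec': array([-0.51719552,  0.24529741,  0.42021782])} [-0.13  0.47 -0.54  1.69  0.27  1.05 -0.83]
```

View pics/w1.png

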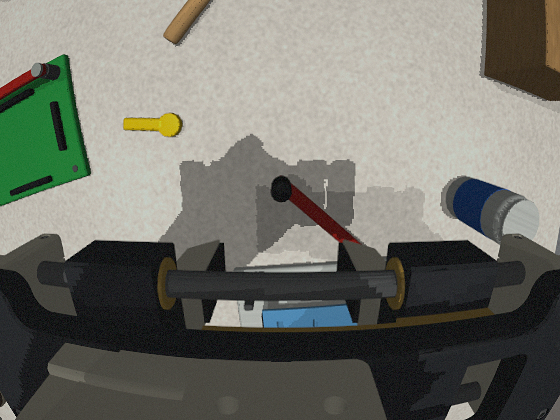

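The wrist view shows the knob top at (281,187), its bar running to the hinge at lower right, and clear space around it.

```bash
python3 - <<'E'
from h import *
print(onz("wrist",(281,187),.0785), onz("wrist",(330,225),.0445))
E
```

```text
[0.53817172 0.26196541 0.0785    ] [0.582156   0.21497295 0.0445    ]
```

>>> arm_command(
  deltas=[0,0,0.55,0,0.005,-0.03,60,0,0,0.55,0,0.005,-0.05,60,0,0,0.55,0,0.005,-0.05,60,0,0,0.55,0,0.005,-0.05,60,0,0,0.55,0,0.005,-0.05,60,0,0,0.55,0,0.005,-0.05,60,0,0,0.55,0,0.005,-0.05,60,0,0,0.55,0,0.005,-0.09,60,0,0,0.55,0,0.005,-0.13,60,0,0,0.55,0,0.005,-0.13,60,0,0,0.55,0,0.005,-0.13,60,0,0,0.55,0,0.005,-0.13,12,0,0,0.55,0,0.005,-0.13,12,0,0,0.55,0,0.005,-0.13,12,0,0,0.55,0,0.005,-0.13,12,0,0,0.55,0,0.005,-0.13,12,0,0,0.55,0,0.005,-0.13,12],
  force=8,
)

```text
clock: 4.05
position: [0.5376, 0.2353, 0.0718]
ee_rot: [1.208, 2.9, 0.0]
force: [0.2, 0.6, 0.4]
width: 0.193
gripper_force: 8.0
```

>>> arm_command(
  deltas=[0,0,0.078,-0.012,-0.015,0,12,0,0,0.156,-0.023,-0.032,0,12,0,0,0.233,-0.031,-0.05,0,12,0,0,0.311,-0.037,-0.069,0,12,0,0,0.389,-0.04,-0.088,0,12,0,0,0.433,-0.041,-0.1,0,12,0,0,0.467,-0.042,-0.104,0,12,0,0,0.467,-0.042,-0.108,0,12,0,0,0.467,-0.042,-0.108,0,12,0,0,0.467,-0.042,-0.108,0,12],
)

```text
clock: 5.05
position: [0.4948, 0.1278, 0.0717]
ee_rot: [-0.088, -3.139, -0.001]
force: [-5.2, 1.6, 3.3]
width: 0.194
gripper_force: 8.0
```

>>> arm_command(
  deltas=[0,0,0,0,-0.003,0,12,0,0,0,0,-0.006,0,12,0,0,0,0,-0.006,0,12],
  force=25,
)

```text
clock: 5.35
position: [0.4948, 0.1273, 0.072]
ee_rot: [0.082, 3.14, 0.014]
force: [-4.0, 20.0, -7.1]
width: 0.189
gripper_force: 25.0
```

>>> arm_command(
  deltas=[0,0,0,0,0.002,0,40,0,0,0,0,0.002,0,40,0,0,0,0,0.002,0,40,0,0,0,0,0.002,0.03,40,0,0,0,0,0.002,0.07,40,0,0,-0.5,0.05,0.002,0.13,40,0,0,-0.5,0.1,-0.015,0.13,40,0,0,-0.9,0.147,-0.023,0.13,40,0,0,-0.9,0.147,-0.023,0.13,40,0,0,-0.9,0.147,-0.023,0.13,40,0,0,-0.9,0.147,-0.023,0.13,40,0,0,-0.9,0.147,-0.023,0.13,40,0,0,-0.9,0.147,-0.023,0.13,40,0,0,-0.9,0.147,-0.023,0.13,40,0,0,-0.9,0.147,-0.023,0.13,40,0,0,-0.9,0.147,-0.023,0.13,40],
)

```text
clock: 6.95
position: [0.6426, 0.0975, 0.2017]
ee_rot: [2.108, 2.328, -0.001]
force: [0.3, -0.3, 0.5]
width: 0.436
gripper_force: 0.0
```

>>> arm_command(
  deltas=[0,0,-0.6,0,0,0,40,0,0,-0.6,0,0,0,40,0,0,-0.6,0,0,0,40,0,0,-0.6,0,0,0,40,0,0,-0.6,0,0,0,40,0,0,-0.6,0,0,0,40,0,0,-0.6,0,0,0,40,0,0,-0.6,0,0,0,40,0,0,-0.6,0,0,0,40],
)

```text
clock: 7.85
position: [0.6425, 0.098, 0.2016]
ee_rot: [2.933, 1.125, -0.0]
force: [0.6, -0.4, -0.8]
width: 0.434
gripper_force: 0.0
```

```bash
python3 - <<'E'
from h import *
c=optics.calibration("wrist");im=optics.get_image("wrist")
s=sensors.observe();print(s["position"],s["ee_rot"],s["joints"].round(2))
np.save("c.npy",c,allow_pickle=True)
sd=optics.get_image("side")[165:300,190:330]
m=cv2.inRange(cv2.cvtColor(im,cv2.COLOR_BGR2HSV),(3,150,60),(16,255,255))
for k in cv2.findContours(m,0,2)[0]:
    if cv2.contourArea(k)>60:
        q=cv2.minAreaRect(k);print(q,onz("wrist",q[0],.0835,c))
cv2.imwrite("pics/w2.png",np.hstack([im[:,60:500],cv2.resize(sd,(360,347))[:420] if 0 else cv2.copyMakeBorder(cv2.resize(sd,(360,347)),0,73,0,0,0)]))
E
```

```text
[0.64246287 0.09805489 0.20158703] [ 2.93339688e+00  1.12423147e+00 -3.18882170e-04] [-0.    0.54 -0.35  1.54  0.2   1.1  -1.24]
((275.0, 202.5), (10.0, 33.0), 0.0) [0.64485783 0.10592433 0.0835    ]
((394.9854431152344, 163.50758361816406), (26.27196502685547, 44.2671012878418), 17.592426300048828) [0.73643524 0.05427891 0.0835    ]
```

View pics/w2.png

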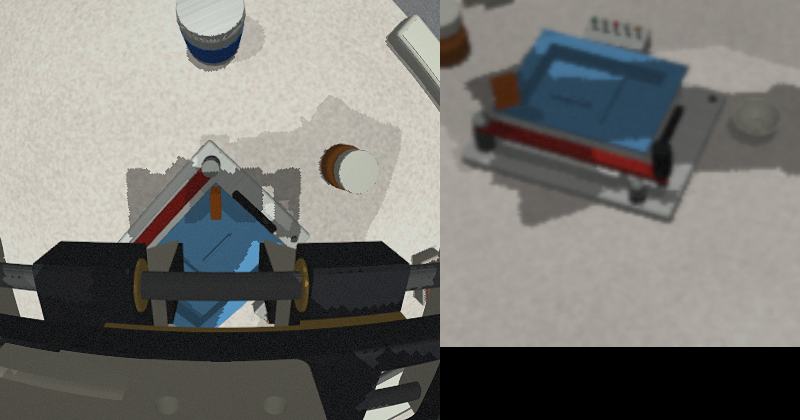

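The keeper is shut over the ledge. The tab is at (215,203) in the picture and aligned with the fingers, so I grasp it.

>>> arm_command(
  deltas=[0,0,0.02,0,0.006,-0.04,40,0,0,0.02,0,0.006,-0.08,40,0,0,0.02,0,0.006,-0.11,40,0,0,0.02,0,0.006,-0.129,40,0,0,0.02,0,0.006,-0.129,40,0,0,0.02,0,0.006,-0.129,40,0,0,0.02,0,0.006,-0.129,4,0,0,0.02,0,0.006,-0.129,4,0,0,0.02,0,0.006,-0.129,4,0,0,0.02,0,0.006,-0.129,4,0,0,0.02,0,0.006,-0.129,4],
  force=35,
)

```text
clock: 9.05
position: [0.6426, 0.1042, 0.073]
ee_rot: [2.917, 1.167, 0.001]
force: [0.3, -1.4, 1.5]
width: 0.091
gripper_force: 35.0
```

>>> arm_command(
  deltas=[0.008,-0.01,0,-0.001,-0.001,0.003,4,0.015,-0.021,0,-0.002,-0.001,0.006,4,0.022,-0.031,0,-0.003,-0.002,0.009,4,0.03,-0.041,0,-0.004,-0.003,0.012,4,0.038,-0.052,0,-0.005,-0.003,0.015,4,0.045,-0.062,0,-0.006,-0.004,0.018,4,0.045,-0.062,0,-0.006,-0.004,0.018,4,0.045,-0.062,0,-0.006,-0.004,0.018,4],
)

```text
clock: 9.85
position: [0.6362, 0.1005, 0.0911]
ee_rot: [-2.884, -1.154, -0.182]
force: [0.8, 1.4, 1.9]
width: 0.095
gripper_force: 35.0
```

>>> arm_command(
  deltas=[0.008,-0.01,0,-0.001,-0.001,0.003,4,0.015,-0.021,0,-0.002,-0.002,0.006,4,0.015,-0.021,0,-0.002,-0.002,0.006,4,0.015,-0.021,0,-0.002,-0.002,0.006,4,0.015,-0.021,0,-0.002,-0.002,0.006,4],
)

```text
clock: 10.35
position: [0.6346, 0.0982, 0.0969]
ee_rot: [-2.872, -1.149, -0.242]
force: [1.8, 2.4, 3.5]
width: 0.094
gripper_force: 35.0
```

```bash
python3 - <<'E'
from h import *
s=sensors.observe();print(s["joints"].round(2))
a=optics.get_image("scene")[165:300,230:370];b=optics.get_image("side")[165:300,190:330]
cv2.imwrite("pics/t.png",np.hstack([cv2.resize(x,(400,386)) for x in(a,b)]))
E
```

```text
[ 0.07  0.58 -0.38  1.79  0.24  0.66 -1.23]
```

View pics/t.png

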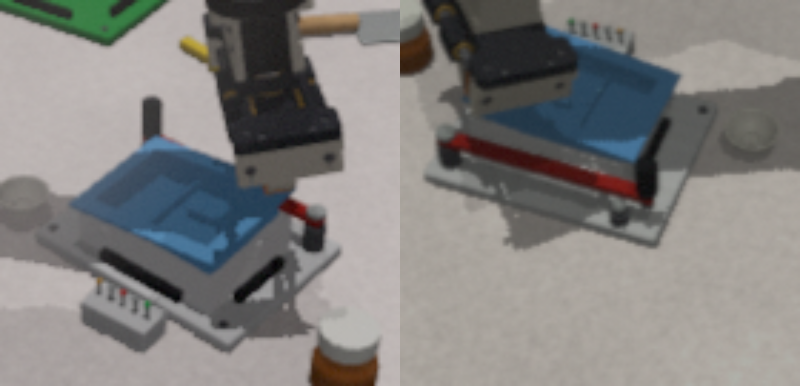

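The tray is tipped with its far corner still seated and the keeper shut. Next I lift it clear.

>>> arm_command(
  deltas=[0.008,-0.01,0,-0.001,0,0.004,4,0.008,-0.01,0,-0.001,0,0.01,4,0.008,-0.01,0,-0.001,0,0.016,4,0.008,-0.01,0,-0.001,0,0.022,4,0.008,-0.01,0,-0.001,0,0.03,4,0.008,-0.01,0,-0.001,0,0.05,4,0.008,-0.01,0,-0.001,0,0.08,4,0,0,0,-0.001,0,0.12,4,-0.03,0.04,0,-0.001,0,0.15,4,-0.06,0.083,0,-0.001,0,0.16,4,-0.06,0.083,0,-0.001,0,0.16,4],
  force=50,
)

```text
clock: 11.55
position: [0.635, 0.1002, 0.2591]
ee_rot: [2.916, 1.169, 0.004]
force: [0.5, 0.4, -1.5]
width: 0.096
gripper_force: 50.0
```

```bash
python3 - <<'E'
from h import *
a=optics.get_image("scene")[60:330,170:450];b=optics.get_image("side")[60:330,130:410]
cv2.imwrite("pics/t2.png",np.hstack([cv2.resize(x,(400,386)) for x in(a,b)]))
E
```

```text
(no output)
```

View pics/t2.png

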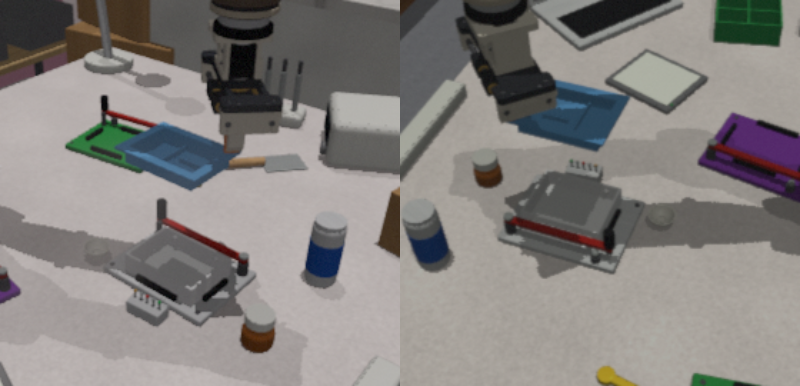

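The tray is free and roughly level, the lower tray is seated and the keeper is shut. Now I carry it over the pad.

>>> arm_command(
  deltas=[0,0,0,0,-0.015,0,4,0,0,0,0,-0.04,0,4,0,0,0,-0.005,-0.07,0,4,0,0,0,-0.005,-0.1,0,4,0,0,0,-0.01,-0.13,0,4,0,0,0,-0.01,-0.16,0,4,0,0,0,-0.01,-0.19,0,4,0,0,0,-0.01,-0.22,0,4,0,0,0,-0.015,-0.25,-0.01,4,0,0,0,-0.015,-0.28,-0.02,4,0,0,0,-0.02,-0.31,-0.03,4,0,0,0,-0.02,-0.34,-0.04,4,0,0,0,-0.02,-0.365,-0.05,4,0,0,0,-0.02,-0.383,-0.055,4,0,0,0,-0.02,-0.393,-0.06,4,0,0,0,-0.02,-0.393,-0.06,4,0,0,0,-0.02,-0.393,-0.06,4,0,0,0,-0.02,-0.393,-0.06,4,0,0,0,-0.02,-0.393,-0.06,4,0,0,0,-0.02,-0.393,-0.06,4],
)

```text
clock: 13.65
position: [0.6139, -0.2938, 0.1971]
ee_rot: [2.916, 1.169, 0.001]
force: [0.4, -0.1, -1.1]
width: 0.096
gripper_force: 50.0
```

```bash
python3 - <<'E'
from h import *
s=sensors.observe();print(s["position"],abs(s["dq"]).max())
a=optics.get_image("scene")[140:410,40:320];b=optics.get_image("side")[50:320,180:460]
cv2.imwrite("pics/t3.png",np.hstack([cv2.resize(x,(400,386)) for x in(a,b)]))
E
```

```text
[ 0.61388799 -0.29380238  0.1971009 ] 0.004192636777725256
```

View pics/t3.png

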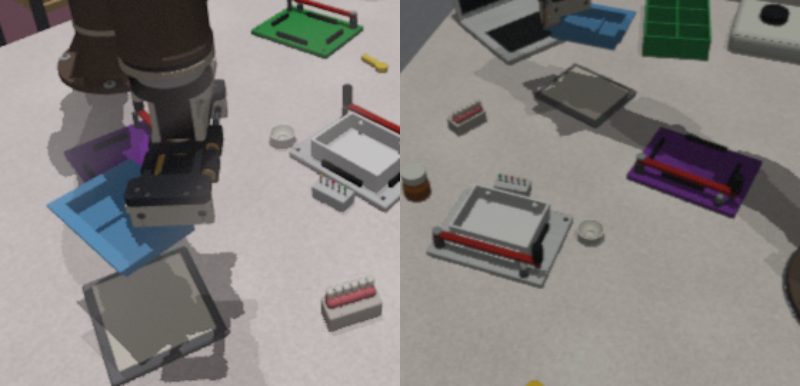

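```bash
python3 - <<'E'
from h import *
p=onz("scene",(40+48*.7,140+207*.7),.175);print(p,p[:2]+[.072,.054]-[.5535,-.337])
if np.linalg.norm(p[:2]+[.072,.054]-[.5535,-.337])<.03: print(arm.sign_off())
E
```

```text
[ 0.48531585 -0.39128311  0.175     ] [ 0.00381585 -0.00028311]
the job is handed in; nothing more can be done
None
```

The job is handed in: in the last pictures the keeper is shut, the lower tray sits in its fixture, and the blue tray hangs level by its tab, centred within about 5 mm of the pad's centre and roughly 15 cm above it; no verdict came back.

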